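# Open the bench sander's belt guard and hold it up

### The job

Open the belt guard of the bench sander for a belt check: wind the hand crank anticlockwise (seen from above), about two full turns, until the hold-down bar is right back off the guard, and then give the guard's handle a short upward tug, with the catch still untouched, to learn whether it is caught. If it is caught, slide the catch tab fully to its open end, then lift the guard about 45 degrees and finish while still holding it up by the handle, steady. Do not wrench at a caught guard, and leave the spray can, the wrench and the screwdriver where they are.

Things in the scene. Friction and masses are not known exactly. Their poses are not given: they have to be found in the camera images.
- machine: Grey steel bench sander, fixed to the bench: a low housing 210 mm (its x) by 440 mm (its y) and 110 mm high, a dark motor behind it (+x). Origin at the centre of its underside; z up; its x axis points away from the robot, its y axis to the robot's left (both turned with the machine by up to 0.2 rad). Left part (+y): crank and hold-down bar. Right part (-y): the guard. On its front, at the right: the catch.
- crank (a joint): Hand crank on a vertical axis, rad. Grows anticlockwise seen from above; a flat 16 mm wide arm, top at 150 mm above the bench, with an upright round handle knob 55 mm from the axis. Starts between 0 and 1.5, runs against a stop at 13.2. At value q the arm points to angle q from the machine's +x axis towards its +y axis. Turning it takes about 0.05 N m (1 N at the knob) and it stays where it is left.
- crank_axis (a point): Point on the crank's axis at the height of the knob's middle (about 174 mm above the bench).
- knob_mid (a point): Middle of the crank's handle knob: black upright cylinder 22 mm in diameter, 45 mm high, its foot 2 mm above the crank arm; it spins freely on its own pin, so it can be held fast with the gripper's direction unchanged while it is led round the circle of 55 mm radius.
- bar (a joint): Hold-down bar, flat steel 30 mm wide and 12 mm thick that lies over the left edge of the guard and slides along the machine's +y into the gearbox, m: 2 mm per rad of the crank. 0: laps 14 mm over the guard; 0.014 and above: clear of it; right back at 0.026.
- lid (a joint): Belt guard: flat steel cover 206 mm by 262 mm, 0.6 kg, on the machine's top at 120 mm, hinged along its far edge (+x), rad: 0 shut, grows as the handle goes up, stop at 1.4. It falls shut whenever it is let go. When it is caught it gives only about 0.02 rad (4 mm at the handle) and then stops hard; when not, it simply lifts (about 4 N at the handle). Its spring tongue is inside, out of sight: the start may be caught or not.
- guard_hinge (a point): Point on the guard's hinge axis (which runs along the machine's y), level with the handle's middle in y; 115 mm above the bench.
- guard_handle (a point): Middle of the guard's handle: round black bar 12 mm thick, 100 mm long along the machine's y, on two posts, its middle 165 mm above the bench (45 mm over the guard's top) when shut, 175 mm in front of the hinge. Moves with the guard. Can be pinched from above across the bar (fingers closing along the machine's x); it may turn between the fingers while it is lifted.
- catch (a joint): Catch slide, m: 0 as found, 0.026 at its open end; the tab slides along the machine's -y (to the robot's right), friction about 2 N, stays where it is left. The guard is surely free from 0.016 on. As found it is always at 0, caught or not.
- catch_tab (a point): On the catch's tab, 10 mm below its top: black upright tab 14 mm (machine y) by 16 mm (machine x), its top at 151 mm and its foot at the top of the dark catch case (116 mm) above the bench. Free at both sides along y, so it can be pinched from above across its y width.
- spray_can: Bystander: can 60 mm in diameter, 120 mm high, standing on the bench to the right of the machine. Origin at the centre of its underside.
- wrench: Bystander: wrench 180 mm long lying on the bench to the left of the machine. Origin at its underside.
- screwdriver: Bystander: screwdriver 200 mm long lying on the bench just in front of the left part of the machine, handle to the right. Origin at its underside.

How it is judged:
On the way, in this order (a step that is already met when the one before it is completed fails the run):
1. the crank is wound anticlockwise until the hold-down bar is right back, with the guard still shut and the catch untouched (value of joint bar above 0.023 m and value of joint lid below 0.006 rad and value of joint catch below 0.004 m), for 0.1 s.
2. the guard is tugged up by its handle, by 0.01 rad or more, with the catch untouched (value of joint lid above 0.01 rad and contact force between the fingers and lid above 1 N and value of joint catch below 0.004 m), for 0.1 s.
At the end, for the whole second after the job is handed in: The guard is held still by the gripper's fingers (contact over 1 N, nothing else propping it) at 0.6 to 1.05 rad (34 to 60 degrees) open, moving at less than 0.1 rad/s, and the hold-down bar is still back (0.022 m or more) (value of joint lid between 0.6 and 1.05 rad and velocity of joint lid between -0.1 and 0.1 rad/s and contact force between the fingers and lid above 1 N and value of joint bar above 0.022 m and contact force between lid and spray_can below 0.1 N and contact force between lid and wrench below 0.1 N and contact force between lid and screwdriver below 0.1 N); the arm keeps its last pose, push and grip.
It fails at once if a caught guard is wrenched: the guard pulls on its catch with more than 60 N (contact force between lid and catch above 60 N).
It fails at once if the spray can is moved by more than 30 mm (distance of spray_can from where it was at the start of the episode above 0.03 m).
It fails at once if the wrench is moved by more than 30 mm (distance of wrench from where it was at the start of the episode above 0.03 m).
It fails at once if the screwdriver is moved by more than 30 mm (distance of screwdriver from where it was at the start of the episode above 0.03 m).
It also fails if it takes over 72 s, if anything falls off the work surface, if the arm or the gripper's body presses on something with over 40 N, if the wrist force passes 120 N, or if a joint passes its speed limit or range.

### The arm

A 7-joint arm with a two-finger parallel gripper is mounted at the origin on the work surface. World frame = base frame: x ahead of the robot, y to its left, z up, the work surface at z = 0. Lengths are in m, angles in rad, forces in N, time in s.
With the tool pointing down it reaches from about 0.4 to 0.85 m from the base axis. Payload 4.5 kg.
Tool frame: the origin (TCP) lies on the centre line of the jaws, within the pads' length; the fingertips stand ahead of it and the grasp point (between the pads) lies 8 mm behind it (r.nose_length is the z of the fingertips in the tool frame, in m); z points along the fingers, y is the line along which they close (so a half turn about z gives the same grasp; the last joint's range is limited). The gripper opens to 88 mm and grips with 3 to 60 N. Pads are 18 mm wide; open, the fingers measure 123 mm over their backs; the gripper's body (75 mm by 187 mm) begins 45 mm behind the grasp point.
Start: joints at [1.37, 0.689, -0.195, 1.565, 0.157, 0.902, -0.215], TCP at [0.145, -0.608, 0.25] pointing down, gripper open.
Joint ranges: [-3.01, 3.01], [-0.46, 2.08], [-1.47, 1.51], [0.13, 2.56], [-1, 4.14], [0.04, 2.09], [-2.66, 2.66]. Speed limits (rad/s): [2.57, 2.57, 3.14, 3.14, 3.14, 3.14, 3.14].

### API

Orientations are given as a rotation vector (axis times angle).
In Python, from rig import r, get_image, camera_info, order gives the robot as it stands.
- The arm moves only by the shell command python3 -m inch 'ROWS' [OPENING]. ROWS is JSON, a list of rows, each a list of 6 numbers: the shift along the tool's x, y, z as a fraction of full scale, then the turn, a rotation vector about the tool's x, y, z as a fraction of full scale. A call has 1 to 12 rows; each row is the pose to reach, as a shift and turn from the pose commanded when the call began, along the tool's axes at that moment, turning the shorter way round; what a row does not reach only later rows make up. Full scale, the value 1, is 25 cm for a shift and 360 degrees for a turn. A row lasts 1/12 s, in which the tool goes at most 41.7 mm and 7.16 degrees, less where a joint would pass 70% of its speed; a pose out of reach is approached as far as the arm can. A call with a number of a shift or a turn outside -1 to 1 is refused whole. A call with a gripper value outside its range is refused whole. OPENING is the closure in counts, from 0 (fully open) to 255 (shut), set as the call begins (- or left out, the last holds). The fingers move at their own pace and stop on an object; the grip force is fixed at half the most. Time passes only in rows, so rows that repeat a pose let the fingers close. It gives the time, the measured TCP pose, the force, the opening and the grip force at its end, in the units of the state.
- r.get_state(): the state, without advancing time (a new reading comes with each control period).
- get_image(name): name is "scene" or "top" or "wrist"; returns (picture, depth): 384x512x3 uint8, blue, green, red; 384x512 float32, m along the optical axis (not along the pixel's ray), 0 where there is no reading.
- camera_info(name): a dict with "mtx" (3x3 intrinsics, pixels), "R" (3x3) and "t" (3): a world point X has camera coordinates R X + t; the wrist camera has in their place "hand_eye" (4x4, takes a point from camera to tool coordinates, whose origin is the TCP and whose axes are the flange's). Camera axes: x right, y down, z forward; pixel columns grow to the right and rows downward; lengths in m; the calibration is good to about 2 mm. The wrist camera is an equidistant fisheye: a pixel r from the principal point sees the ray r / f radians off the axis. A picture is of the moment at which its call begins: read the wrist's pose just before it. camera_info takes no time and is no camera call.
- order.hand_in(): hands the job in; it is judged then, once.
The state is a dict: "t": time; "q": joint angles; "dq": joint speeds; "joint_torque": joint torques, N m; "tool_pos": TCP position; "tool_rot": TCP orientation; "force": force on the tool from outside, world axes, zero at the start; "torque": the same for the moment, N m; "width": finger opening in m; "grasp_force": force on a finger pad.
Only numpy, scipy, OpenCV 4.12 (cv2) and the standard library are available. Lean on these libraries where they do the work, as an engineer would, in place of code of your own. Each camera call takes 0.05 s, during which the arm holds its last target. There are 200 camera calls.

## Working session

There is one attempt and no reset: what is moved stays moved. The work goes in short steps, Python scripts to look and compute and a shell command to move; the robot and the scene stay as the last step left them, time stands still between calls to the robot, and variables do not carry over. Pictures are saved under pics/ and viewed, at most 10 in all, crops included, and the job is handed in when it is done.

```bash
ls; mkdir -p pics; python3 - <<'E'
from rig import r,get_image,camera_info
import cv2,numpy as np
s=r.get_state();print({k:np.round(v,4) for k,v in s.items()},r.nose_length)
for n in("scene","top"):
    p,d=get_image(n);cv2.imwrite(f"pics/{n}0.png",p);np.savez(f"{n}0.npz",p=p,d=d)
    c=camera_info(n);print(n,{k:np.round(v,3).tolist() if not isinstance(v,str) else v for k,v in c.items()})
print(camera_info("wrist"))
E
```

```text
pics
{'t': np.float64(0.0), 'q': array([ 1.3698,  0.69  , -0.1945,  1.5663,  0.1573,  0.9025, -0.2151]), 'dq': array([-0.0007,  0.0004, -0.0015,  0.0005,  0.0006, -0.0009, -0.0005]), 'joint_torque': array([-0.00000e+00, -5.27557e+01, -1.26720e+00, -1.53424e+01,
       -5.27000e-02,  6.40000e-03,  2.00000e-04]), 'tool_pos': array([ 0.1452, -0.6073,  0.2489]), 'tool_rot': array([-3.1182e+00, -3.6790e-01,  6.0000e-04]), 'force': array([ 0.327 , -0.9928,  0.172 ]), 'torque': array([ 0.0165,  0.0549, -0.0565]), 'grasp_force': np.float64(0.0), 'width': np.float64(0.0882)} 0.011
scene {'mtx': [[493.748, 0.0, 253.218], [0.0, 493.748, 182.717], [0.0, 0.0, 1.0]], 'R': [[0.643, 0.766, 0.006], [0.586, -0.487, -0.647], [-0.493, 0.419, -0.762]], 't': [-0.394, -0.263, 1.653]}
top {'mtx': [[370.023, 0.0, 256.489], [0.0, 370.023, 191.605], [0.0, 0.0, 1.0]], 'R': [[-0.018, -1.0, 0.002], [-0.99, 0.018, -0.138], [0.138, -0.005, -0.99]], 't': [0.028, 0.584, 1.208]}
{'mtx': array([[297.31863964,   0.        , 257.95358784],
       [  0.        , 297.31863964, 190.24275664],
       [  0.        ,   0.        ,   1.        ]]), 'hand_eye': array([[ 1.64446452e-03, -9.64375415e-01, -2.64532333e-01,
         6.74767984e-02],
       [ 9.99998317e-01,  1.80094637e-03, -3.49018414e-04,
        -2.47531826e-04],
       [ 8.12993323e-04, -2.64531314e-01,  9.64376754e-01,
        -1.35374398e-01],
       [ 0.00000000e+00,  0.00000000e+00,  0.00000000e+00,
         1.00000000e+00]])}
```

View pics/top0.png

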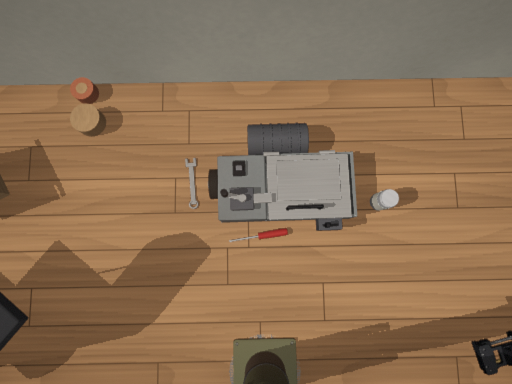

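View pics/scene0.png

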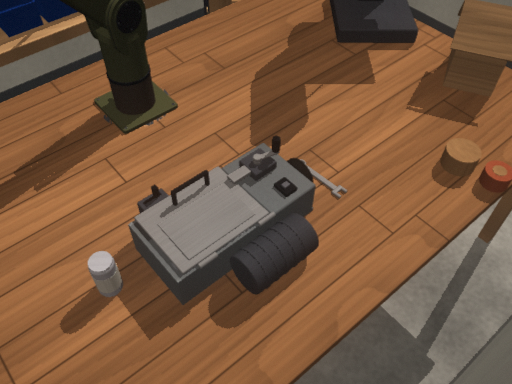

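The top view shows the crank knob at about (224,193), its axis at (241,197), the handle at (288..323,207) and the catch tab at (330,224). The can is at (388,199) and the screwdriver at (260,236). The scene view agrees with this. Next I measure from depth by height band.

```bash
cat > h.py <<'E'
import numpy as np,cv2
from rig import r,get_image,camera_info
def cloud(n,d):
    c=camera_info(n);K=np.array(c['mtx']);v,u=np.mgrid[:d.shape[0],:d.shape[1]]
    P=np.stack([(u-K[0,2])/K[0,0]*d,(v-K[1,2])/K[1,1]*d,d],-1)
    return (P-np.array(c['t']))@np.array(c['R'])
def plane(n,u,v,z):
    c=camera_info(n);K=np.array(c['mtx']);R=np.array(c['R']);t=np.array(c['t'])
    ray=R.T@np.linalg.solve(K,[u,v,1]);o=-R.T@t
    return o+ray*(z-o[2])/ray[2]
def rect(m):return cv2.minAreaRect(m.astype(np.float32))
E
python3 - <<'E'
from h import *
for n,boxes in (("top",dict(knob=(215,183,233,202,.178,.21),handle=(280,198,330,214,.15,.18),tab=(318,214,342,232,.13,.16),guard=(262,150,356,222,.112,.13),arm=(218,185,256,206,.14,.156))),
 ("scene",dict(knob=(265,130,285,156,.15,.21),handle=(165,168,215,204,.155,.18),tab=(145,182,165,200,.125,.16),guard=(130,150,280,280,.112,.126)))):
    z=np.load(n+"0.npz");C=cloud(n,z['d'])
    for k,(a,b,c,d,lo,hi) in boxes.items():
        q=C[b:d,a:c].reshape(-1,3);m=q[(q[:,2]>lo)&(q[:,2]<hi)]
        print(n,k,len(m),m.mean(0).round(4),m.min(0).round(3),m.max(0).round(3),np.round(rect(m[:,:2])[0],4),np.round(rect(m[:,:2])[1],4),round(rect(m[:,:2])[2],2))
p=np.load("top0.npz")['p'];cv2.imwrite("pics/t1.png",cv2.resize(p[140:245,180:410],None,fx=3.4,fy=3.4,interpolation=cv2.INTER_CUBIC))
p=np.load("scene0.npz")['p'];cv2.imwrite("pics/s1.png",cv2.resize(p[120:310,80:350],None,fx=2.9,fy=2.9,interpolation=cv2.INTER_CUBIC))
E
```

```text
top knob 47 [0.5629 0.1153 0.1946] [0.553 0.105 0.178] [0.572 0.126 0.199] [0.5626 0.1156] [0.0204 0.0186] 88.37
top handle 150 [ 0.5188 -0.1268  0.1688] [ 0.513 -0.182  0.151] [ 0.526 -0.073  0.176] [ 0.5192 -0.1275] [0.0121 0.1087] 0.76
top tab 32 [ 0.4647 -0.1971  0.1465] [ 0.457 -0.205  0.13 ] [ 0.472 -0.191  0.154] [ 0.4643 -0.1979] [0.0129 0.0147] 87.5
top guard 5364 [ 0.5904 -0.1483  0.121 ] [ 0.476 -0.296  0.112] [0.706 0.002 0.13 ] [ 0.592  -0.1485] [0.2962 0.2293] 88.86
top arm 112 [0.555  0.0778 0.1503] [0.532 0.035 0.14 ] [0.579 0.109 0.156] [0.5583 0.0728] [0.0692 0.0342] 67.88
scene knob 157 [0.5686 0.1098 0.177 ] [0.555 0.082 0.15 ] [0.578 0.125 0.202] [0.5637 0.105 ] [0.0433 0.0207] 66.75
scene handle 225 [ 0.5229 -0.13    0.1685] [ 0.515 -0.183  0.155] [ 0.529 -0.073  0.176] [ 0.5217 -0.1282] [0.1102 0.0139] 89.73
scene tab 69 [ 0.4702 -0.1997  0.1426] [ 0.459 -0.206  0.126] [ 0.477 -0.191  0.154] [ 0.4684 -0.1984] [0.0178 0.0146] 2.95
scene guard 8531 [ 0.611  -0.1432  0.1205] [ 0.452 -0.298  0.112] [0.792 0.137 0.126] [ 0.6317 -0.0962] [0.437  0.3252] 80.93
```

View pics/t1.png

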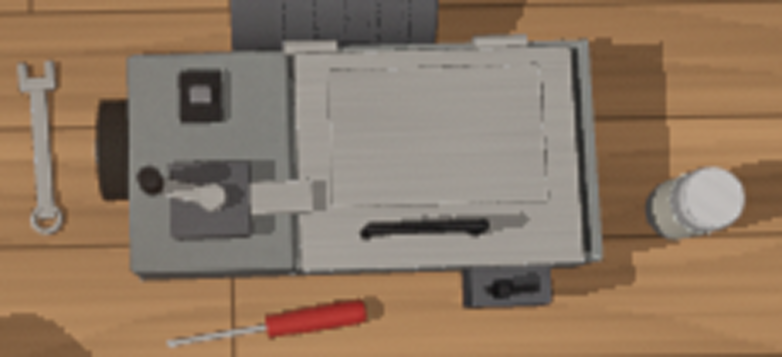

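The crop shows the knob centre at crop (151,181) and the hub at about (215,195). The bar laps the guard's left edge, and the handle runs from (362,231) to (490,226). The tab is at crop (500,289).

```bash
python3 - <<'E'
from h import *
for n,b in (("top",(280,198,330,214)),("scene",(165,168,215,204))):
    C=cloud(n,np.load(n+"0.npz")['d'])[b[1]:b[3],b[0]:b[2]].reshape(-1,3);m=C[(C[:,2]>.16)&(C[:,2]<.18)]
    l=cv2.fitLine(m[:,:2].astype(np.float32),cv2.DIST_HUBER,0,.01,.01).ravel();print(n,l)
z=np.load("top0.npz");C=cloud("top",z['d']);g=lambda u,v:plane("top",180+u/3.4,140+v/3.4,.11)
a,b=g(134,275),g(600,264);print("front",a,b,np.arctan((b-a)[0]/-(b-a)[1])*-1)
a,b=plane("top",180+300/3.4,140+269/3.4,.12),plane("top",180+584/3.4,140+262/3.4,.12);print("guard front",a,b,np.arctan((a-b)[0]/(a-b)[1])*-1)
for zz in(.15,.16,.17):print("hub",plane("top",180+215/3.4,140+195/3.4,zz))
q=C[185:206,230:250].reshape(-1,3)
for lo in(.145,.153,.158,.163):
    m=q[q[:,2]>lo];print(lo,len(m),m.mean(0).round(4),m.max(0).round(3))
print(plane("top",180+151/3.4,140+181/3.4,.197))
R=cv2.Rodrigues(r.get_state()['tool_rot'])[0];print(R.round(3))
E
```

```text
top [ 0.01740614 -0.9998485   0.51858366 -0.12848347]
scene [ 6.7694578e-04  9.9999976e-01  5.2343774e-01 -1.3182883e-01]
front [0.48337859 0.13596435 0.11      ] [ 0.48583514 -0.2965849   0.11      ] -0.0056791715254293565
guard front [ 0.48553937 -0.01759981  0.12      ] [ 0.48729995 -0.27920812  0.12      ] 0.006729733219846155
hub [0.55174011 0.05869958 0.15      ]
hub [0.55049444 0.05838562 0.16      ]
hub [0.54924877 0.05807167 0.17      ]
0.145 97 [0.5482 0.073  0.1982] [0.566 0.099 1.277]
0.153 32 [0.5348 0.06   0.2954] [0.562 0.096 1.277]
0.158 5 [0.44   0.0317 1.0538] [0.555 0.065 1.277]
0.163 4 [0.4113 0.0233 1.2775] [0.411 0.023 1.277]
[0.55909056 0.11250455 0.197     ]
[[ 0.973  0.233 -0.001]
 [ 0.233 -0.973  0.002]
 [-0.    -0.002 -1.   ]]
```

View pics/s1.png

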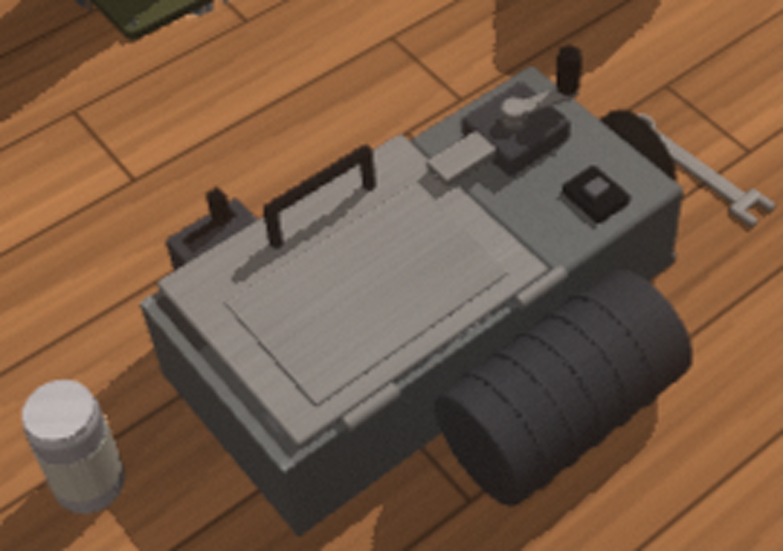

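```bash
python3 -m inch '[[1,0,0,0,0,0.0374],[1,0,0,0,0,0.0374],[1,0,0,0,0,0.0374],[1,0,0,0,0,0.0374],[1,0,0,0,0,0.0374],[1,0,0,0,0,0.0374],[1,0,0,0,0,0.0374],[1,0,0,0,0,0.0374]]' 0
```

```text
t: 0.77
tool_pos: [0.3925, -0.5471, 0.2489]
tool_rot: [-3.14, -0.01, -0.002]
force: [-1.0, 0.1, -0.2]
width: 0.0882
grasp_force: 0.0
```

```bash
python3 -m inch '[[0.5,-1,0,0,0,0],[0.5,-1,0,0,0,0],[0.5,-1,0,0,0,0],[0.5,-1,0,0,0,0],[0.5,-1,0,0,0,0],[0.5,-1,0,0,0,0],[0.5,-1,0,0,0,0],[0.5,-1,0,0,0,0]]'
python3 -m inch '[[0.18,-1,0,0,0,0],[0.18,-1,0,0,0,0],[0.18,-1,0,0,0,0],[0.18,-1,0,0,0,0],[0.18,-1,0,0,0,0],[0.18,-1,0,0,0,0],[0.18,-1,0,0,0,0]]'
python3 -m inch '[[0,-0.65,0,0,0,0],[0,-0.65,0,0,0,0],[0,-0.65,0,0,0,0],[0,-0.65,0,0,0,0],[0,-0.65,0,0,0,0],[0,-0.65,0,0,0,0],[0,-0.65,0,0,0,0]]'
python3 - <<'E'
from h import *
s=r.get_state();print(s['tool_pos'],s['tool_rot'],s['q'].round(2),s['force'])
p,d=get_image("wrist");cv2.imwrite("pics/w1.png",p);np.savez("w1.npz",p=p,d=d,pos=s['tool_pos'],rot=s['tool_rot'])
E
```

```text
t: 1.43
tool_pos: [0.5166, -0.2922, 0.2497]
tool_rot: [-3.136, -0.015, -0.003]
force: [0.9, 0.5, 0.2]
width: 0.0881
grasp_force: 0.0
t: 2.02
tool_pos: [0.5595, -0.0408, 0.2497]
tool_rot: [-3.136, -0.016, -0.001]
force: [0.9, 1.0, 0.1]
width: 0.088
grasp_force: 0.0
t: 2.6
tool_pos: [0.5587, 0.1102, 0.2496]
tool_rot: [3.139, -0.004, -0.001]
force: [-0.3, -0.6, 0.1]
width: 0.0879
grasp_force: 0.0
[0.55868834 0.11018059 0.24955413] [ 3.13942246e+00 -3.90769126e-03 -6.34192550e-04] [-0.26  0.61 -0.02  1.74  0.02  0.79 -1.87] [-0.26731273 -0.58774774  0.05237621]
```

View pics/w1.png

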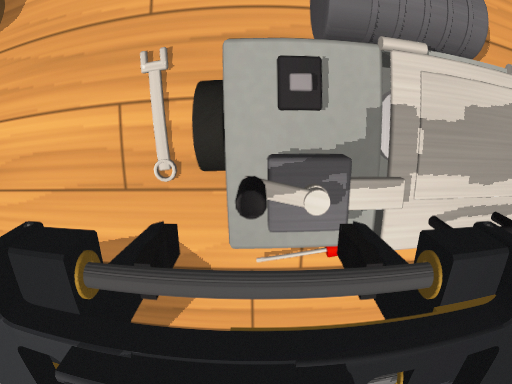

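Wrist view: the knob's dark disc spans about (238..266,178..216), the hub is at (317,201), and the fingers are clear of both. I convert these.

```bash
cat >> h.py <<'E'
def wcloud(d,pos,rot):
    c=camera_info("wrist");K=c['mtx'];v,u=np.mgrid[:384,:512]
    x=(u-K[0,2])/K[0,0];y=(v-K[1,2])/K[0,0];th=np.hypot(x,y)+1e-9
    T=np.minimum(np.tan(th),50)/th
    P=np.stack([x*T*d,y*T*d,d],-1)@c['hand_eye'][:3,:3].T+c['hand_eye'][:3,3]
    return P@cv2.Rodrigues(rot)[0].T+pos
E
python3 - <<'E'
from h import *
z=np.load("w1.npz");C=wcloud(z['d'],z['pos'],z['rot'])
def st(n,b,lo,hi):
    q=C[b[1]:b[3],b[0]:b[2]].reshape(-1,3);m=q[(q[:,2]>lo)&(q[:,2]<hi)]
    c,rad=cv2.minEnclosingCircle(m[:,:2].astype(np.float32));print(n,len(m),m.mean(0).round(4),m.min(0).round(4),m.max(0).round(4),"circ",np.round(c,4),round(rad,4))
st("knobtop",(230,165,275,222),.19,.21);st("knob",(230,165,275,222),.16,.21)
st("hub",(300,185,335,218),.1535,.175);st("hub2",(300,185,335,218),.145,.175)
q=C[185:218,260:340].reshape(-1,3);m=q[(q[:,2]>.143)&(q[:,2]<.153)];print("arm",len(m),m.mean(0))
print(cv2.fitLine(m[:,:2].astype(np.float32),2,0,.01,.01).ravel())
E
```

```text
knobtop 789 [0.5658 0.1151 0.1969] [0.5545 0.1048 0.19  ] [0.5753 0.1253 0.1995] circ [0.5648 0.1153] 0.0108
knob 1047 [0.5676 0.1151 0.1918] [0.5545 0.1048 0.16  ] [0.5754 0.126  0.1995] circ [0.5648 0.1154] 0.0109
hub 470 [0.5527 0.062  0.1546] [0.5418 0.0512 0.1535] [0.5631 0.0726 0.1562] circ [0.5525 0.0617] 0.0111
hub2 675 [0.554  0.0638 0.1533] [0.5415 0.0512 0.1451] [0.564  0.0757 0.1562] circ [0.5546 0.0642] 0.0142
arm 813 [0.55845428 0.08441227 0.1500086 ]
[0.04185391 0.99912375 0.5584543  0.08441228]
```

```bash
python3 -m inch '[[0.024,-0.02,0,0,0,0],[0.024,-0.02,0.1,0,0,0],[0.024,-0.02,0.2,0,0,0],[0.024,-0.02,0.26,0,0,0],[0.024,-0.02,0.325,0,0,0],[0.024,-0.02,0.325,0,0,0],[0.024,-0.02,0.325,0,0,0]]' 0
python3 -c "
from h import *
s=r.get_state();print(s['tool_pos'],s['tool_rot'],s['force'])"
```

```text
t: 3.23
tool_pos: [0.565, 0.1165, 0.1682]
tool_rot: [3.141, -0.004, -0.001]
force: [0.1, 1.1, 0.0]
width: 0.0881
grasp_force: 0.0
[0.56501656 0.11646945 0.16822986] [ 3.14079645e+00 -3.70494502e-03 -1.28747560e-03] [0.07491717 1.10687194 0.01068926]
```

```bash
python3 -m inch '[[0,0.004,0,0,0,0],[0,0.004,0,0,0,0],[0,0.004,0,0,0,0],[0,0.004,0,0,0,0],[0,0.004,0,0,0,0],[0,0.004,0,0,0,0],[0,0.004,0,0,0,0],[0,0.004,0,0,0,0]]' 255
python3 - <<'E'
from h import *
# rows (tool x, tool y) for successive 15deg steps, four calls
f0=np.arctan2(.0537,.0123)
for k in range(4):
    a=f0+np.deg2rad(180*k);print([[round(.055*(np.cos(a+t)-np.cos(a))/.25,3),round(-.055*(np.sin(a+t)-np.sin(a))/.25,3)] for t in np.deg2rad(15)*np.arange(1,13)]) if k<2 else 0
E
```

```text
t: 3.9
tool_pos: [0.5647, 0.1168, 0.1685]
tool_rot: [3.142, -0.0, 0.0]
force: [0.7, -0.3, 0.6]
width: 0.0366
grasp_force: 0.0
[[np.float64(-0.057), np.float64(-0.005)], [np.float64(-0.114), np.float64(0.004)], [np.float64(-0.166), np.float64(0.028)], [np.float64(-0.21), np.float64(0.065)], [np.float64(-0.244), np.float64(0.111)], [np.float64(-0.264), np.float64(0.165)], [np.float64(-0.269), np.float64(0.223)], [np.float64(-0.259), np.float64(0.279)], [np.float64(-0.235), np.float64(0.331)], [np.float64(-0.199), np.float64(0.376)], [np.float64(-0.152), np.float64(0.409)], [np.float64(-0.098), np.float64(0.429)]]
[[np.float64(0.057), np.float64(0.005)], [np.float64(0.114), np.float64(-0.004)], [np.float64(0.166), np.float64(-0.028)], [np.float64(0.21), np.float64(-0.065)], [np.float64(0.244), np.float64(-0.111)], [np.float64(0.264), np.float64(-0.165)], [np.float64(0.269), np.float64(-0.223)], [np.float64(0.259), np.float64(-0.279)], [np.float64(0.235), np.float64(-0.331)], [np.float64(0.199), np.float64(-0.376)], [np.float64(0.152), np.float64(-0.409)], [np.float64(0.098), np.float64(-0.429)]]
```

```bash
python3 -m inch '[[0,0,0,0,0,0],[0,0,0,0,0,0],[0,0,0,0,0,0],[0,0,0,0,0,0],[0,0,0,0,0,0]]' 255
```

```text
t: 4.32
tool_pos: [0.5644, 0.1154, 0.1684]
tool_rot: [3.14, -0.002, -0.001]
force: [-0.8, -4.3, 1.1]
width: 0.0209
grasp_force: 30.0
```

Gripped: width is 21 mm at 30 N, and the centre is as measured. I wind the first half turn as two quarters.

```bash
python3 -m inch '[[-0.057,-0.005,0,0,0,0],[-0.114,0.004,0,0,0,0],[-0.166,0.028,0,0,0,0],[-0.21,0.065,0,0,0,0],[-0.244,0.111,0,0,0,0],[-0.264,0.165,0,0,0,0],[-0.264,0.165,0,0,0,0]]'
python3 -c "
from h import *
s=r.get_state();print(s['tool_pos'],s['force'],s['torque'],s['width'])"
```

```text
t: 4.9
tool_pos: [0.4999, 0.0733, 0.1685]
tool_rot: [3.141, -0.005, 0.005]
force: [3.6, -1.2, -5.2]
width: 0.021
grasp_force: 30.0
[0.49994106 0.07329567 0.16852878] [ 3.56799984 -1.18778808 -5.17959858] [-0.4160874  -0.68816852  0.00387095] 0.02095514167681658
```

```bash
python3 -m inch '[[-0.005,0.058,0,0,0,0],[0.005,0.114,0,0,0,0],[0.029,0.166,0,0,0,0],[0.065,0.211,0,0,0,0],[0.112,0.244,0,0,0,0],[0.166,0.264,0,0,0,0],[0.223,0.269,0,0,0,0],[0.28,0.26,0,0,0,0],[0.332,0.236,0,0,0,0],[0.376,0.199,0,0,0,0],[0.41,0.153,0,0,0,0],[0.43,0.099,0,0,0,0]]'
```

```text
t: 5.9
tool_pos: [0.6076, 0.0504, 0.1685]
tool_rot: [3.141, -0.003, 0.003]
force: [-0.9, -2.4, -0.0]
width: 0.0209
grasp_force: 30.0
```

```bash
python3 -m inch '[[0.005,-0.058,0,0,0,0],[-0.005,-0.114,0,0,0,0],[-0.029,-0.166,0,0,0,0],[-0.065,-0.211,0,0,0,0],[-0.112,-0.244,0,0,0,0],[-0.166,-0.264,0,0,0,0],[-0.223,-0.269,0,0,0,0],[-0.28,-0.26,0,0,0,0],[-0.332,-0.236,0,0,0,0],[-0.376,-0.199,0,0,0,0],[-0.41,-0.153,0,0,0,0],[-0.43,-0.099,0,0,0,0]]'
python3 -m inch '[[-0.005,0.058,0,0,0,0],[0.005,0.114,0,0,0,0],[0.029,0.166,0,0,0,0],[0.065,0.211,0,0,0,0],[0.112,0.244,0,0,0,0],[0.166,0.264,0,0,0,0],[0.223,0.269,0,0,0,0],[0.28,0.26,0,0,0,0],[0.332,0.236,0,0,0,0],[0.376,0.199,0,0,0,0],[0.41,0.153,0,0,0,0],[0.43,0.099,0,0,0,0]]'
```

```text
t: 6.9
tool_pos: [0.5006, 0.0764, 0.1687]
tool_rot: [-3.14, -0.001, -0.011]
force: [9.7, -0.8, -9.9]
width: 0.0211
grasp_force: 30.0
t: 7.9
tool_pos: [0.6075, 0.0502, 0.1686]
tool_rot: [3.14, -0.003, 0.005]
force: [2.5, -2.9, -3.1]
width: 0.0212
grasp_force: 30.0
```

```bash
python3 -m inch '[[0,0,0,0,0,0],[0,0,0,0,0,0],[0,0,0,0,0,0],[0,0,0,0,0,0],[0,0,0,0,0,0],[0,0,0,0,0,0],[0,0,-0.1,0,0,0],[0,0,-0.2,0,0,0],[0,0,-0.3,0,0,0],[0,0,-0.36,0,0,0],[0,0,-0.36,0,0,0]]' 0
python3 -m inch '[[-0.34,0.72,0,0,0,-0.25],[-0.34,0.72,0,0,0,-0.25],[-0.34,0.72,0,0,0,-0.25],[-0.34,0.72,0,0,0,-0.25],[-0.34,0.72,0,0,0,-0.25],[-0.34,0.72,0,0,0,-0.25],[-0.34,0.72,0,0,0,-0.25],[-0.34,0.72,0,0,0,-0.25],[-0.34,0.72,0,0,0,-0.25],[-0.34,0.72,0,0,0,-0.25],[-0.34,0.72,0,0,0,-0.25],[-0.34,0.72,0,0,0,-0.25]]'
python3 -m inch '[[0,0,0,0,0,0],[0,0,0,0,0,0]]'
python3 - <<'E'
from h import *
s=r.get_state();print(s['tool_pos'],cv2.Rodrigues(s['tool_rot'])[0].round(3),s['q'].round(2),s['force'])
p,d=get_image("wrist");cv2.imwrite("pics/w2.png",p);np.savez("w2.npz",p=p,d=d,pos=s['tool_pos'],rot=s['tool_rot'])
E
```

```text
t: 8.82
tool_pos: [0.6082, 0.0507, 0.2621]
tool_rot: [-3.141, 0.001, -0.011]
force: [1.0, 0.4, -0.8]
width: 0.0881
grasp_force: 0.0
t: 9.82
tool_pos: [0.5203, -0.1293, 0.2574]
tool_rot: [-2.291, -2.147, 0.001]
force: [-0.3, 0.6, -0.3]
width: 0.0879
grasp_force: 0.0
t: 9.98
tool_pos: [0.5205, -0.1294, 0.2576]
tool_rot: [-2.302, -2.136, 0.001]
force: [0.4, 0.1, 0.2]
width: 0.0881
grasp_force: 0.0
[ 0.52048283 -0.12936204  0.25760215] [[ 0.075  0.997 -0.001]
 [ 0.997 -0.075  0.001]
 [ 0.001 -0.002 -1.   ]] [ 0.48  0.6  -0.52  1.81  0.39  0.83 -0.31] [0.35013522 0.05449243 0.18712772]
```

View pics/w2.png

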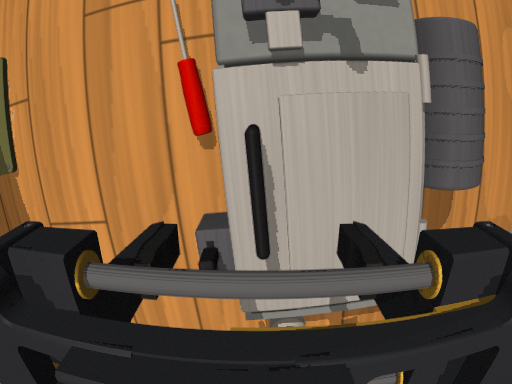

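The wrist view shows the bar drawn back off the guard, ending at (285,47). The handle runs from (253,130) to (263,255), between the fingers, and the tab is at (208,260). I now measure the handle.

```bash
python3 - <<'E'
from h import *
z=np.load("w2.npz");C=wcloud(z['d'],z['pos'],z['rot'])
q=C[115:262,235:280].reshape(-1,3);m=q[(q[:,2]>.155)&(q[:,2]<.18)]
l=cv2.fitLine(m[:,:2].astype(np.float32),2,0,.01,.01).ravel();print(len(m),l,m.min(0),m.max(0),"x at y=-.13",l[2]+(-.13-l[3])*l[0]/l[1])
q=C[240:275,195:222].reshape(-1,3);m=q[(q[:,2]>.144)&(q[:,2]<.156)];print("tab",len(m),m.mean(0),m.min(0),m.max(0))
q=C[20:60,262:305].reshape(-1,3);m=q[(q[:,2]>.12)&(q[:,2]<.14)];print("bar",m.min(0),m.max(0))
q=C[60:290,215:425].reshape(-1,3);m=q[(q[:,2]>.117)&(q[:,2]<.123)];print("guard",m.min(0),m.max(0))
E
```

```text
1931 [ 0.01086007 -0.99994105  0.51952845 -0.12492465] [ 0.51291401 -0.1829997   0.15801215] [ 0.52607017 -0.07295714  0.17390513] x at y=-.13 0.5195836
tab 192 [ 0.46700871 -0.19594794  0.14963789] [ 0.45815825 -0.20250036  0.14402326] [ 0.47422506 -0.19198787  0.15257125]
bar [ 0.53751146 -0.00783406  0.12497184] [0.56795728 0.01956679 0.13763381]
guard [ 0.46831818 -0.23597586  0.11700479] [ 0.70077556 -0.01249917  0.1229999 ]
```

```bash
python3 -m inch '[[0,-0.004,0.1,0,0,-0.0136],[0,-0.004,0.2,0,0,-0.0136],[0,-0.004,0.3,0,0,-0.0136],[0,-0.004,0.36,0,0,-0.0136],[0,-0.004,0.4,0,0,-0.0136],[0,-0.004,0.4,0,0,-0.0136]]'
python3 -m inch '[[0,0,0,0,0,0],[0,0,0,0,0,0],[0,0,0,0,0,0],[0,0,0,0,0,0],[0,0,0,0,0,0],[0,0,0,0,0,0],[0,0,0,0,0,0],[0,0,0,0,0,0],[0,0,0,0,0,0],[0,0,0,0,0,0],[0,0,0,0,0,0],[0,0,0,0,0,0]]' 255
python3 -m inch '[[0,0,0,0,0,0],[0,0,0,0,0,0],[0,0,0,0,0,0]]'
```

```text
t: 10.53
tool_pos: [0.5189, -0.129, 0.1566]
tool_rot: [-2.205, -2.234, 0.004]
force: [-0.2, 0.6, -0.7]
width: 0.088
grasp_force: 0.0
t: 11.53
tool_pos: [0.5201, -0.1292, 0.1584]
tool_rot: [-2.205, -2.237, 0.0]
force: [0.0, 0.0, -1.9]
width: 0.0103
grasp_force: 30.1
t: 11.78
tool_pos: [0.5201, -0.1291, 0.1584]
tool_rot: [-2.205, -2.237, 0.0]
force: [0.4, -1.0, -0.7]
width: 0.0104
grasp_force: 29.9
```

```bash
python3 -m inch '[[0,0,-0.004,0,0,0],[0,0,-0.008,0,0,0],[0,0,-0.008,0,0,0]]'
python3 -c "
from h import *
s=r.get_state();print(s['tool_pos'],s['force'])"
```

```text
t: 12.03
tool_pos: [0.5207, -0.1291, 0.1604]
tool_rot: [2.205, 2.237, 0.001]
force: [2.6, -0.0, -5.5]
width: 0.0107
grasp_force: 30.1
[ 0.52066474 -0.12910166  0.16043962] [ 2.63662111e+00 -3.59950412e-04 -5.53678246e+00]
```

```bash
python3 -m inch '[[0,0,-0.004,0,0,0],[0,0,-0.004,0,0,0],[0,0,-0.004,0,0,0]]'
python3 -m inch '[[0,0,-0.004,0,0,0],[0,0,-0.004,0,0,0],[0,0,-0.004,0,0,0]]'
```

```text
t: 12.28
tool_pos: [0.521, -0.1291, 0.1616]
tool_rot: [2.204, 2.237, 0.002]
force: [4.5, -0.5, -5.8]
width: 0.0101
grasp_force: 30.2
t: 12.53
tool_pos: [0.5214, -0.1291, 0.1627]
tool_rot: [2.204, 2.236, 0.003]
force: [6.2, -0.4, -6.7]
width: 0.0102
grasp_force: 30.2
```

```bash
python3 -m inch '[[0,0,-0.004,0,0,0],[0,0,-0.004,0,0,0],[0,0,-0.004,0,0,0]]'
python3 -m inch '[[0,0.002,-0.004,0,0,0],[0,0.002,-0.004,0,0,0],[0,0.002,-0.004,0,0,0]]'
```

```text
t: 12.78
tool_pos: [0.5216, -0.1291, 0.1638]
tool_rot: [2.204, 2.236, 0.004]
force: [5.5, -0.0, -6.7]
width: 0.0101
grasp_force: 30.2
t: 13.03
tool_pos: [0.522, -0.1291, 0.1647]
tool_rot: [2.204, 2.236, 0.003]
force: [5.8, 0.8, -6.7]
width: 0.0104
grasp_force: 30.2
```

```bash
python3 -m inch '[[0,0.002,-0.004,0,0,0],[0,0.003,-0.008,0,0,0],[0,0.004,-0.012,0,0,0],[0,0.005,-0.016,0,0,0],[0,0.005,-0.016,0,0,0]]'
python3 - <<'E'
from h import *
s=r.get_state();print(s['tool_pos'],s['force'])
d=np.array([-.175,.05])
def h(t,tilt):
    c,S=np.cos(t),np.sin(t);p=np.array([d[0]*c+d[1]*S,-d[0]*S+d[1]*c])  # handle about hinge
    return p+.008*np.array([np.sin(tilt),-np.cos(tilt)])
t0=.059
for t in np.linspace(.1,.8,12):
    tl=.5*(t-t0);print(round(t,3),((h(t,tl)-h(t0,0))/.25*[1,-1]).round(3),round(-tl/6.2832,4))
E
```

```text
t: 13.45
tool_pos: [0.5233, -0.1291, 0.1687]
tool_rot: [2.204, 2.236, 0.003]
force: [6.2, -2.0, -7.3]
width: 0.0101
grasp_force: 30.3
[ 0.52332182 -0.12908374  0.16874177] [ 6.17181195 -2.00125989 -7.31335561]
0.1 [ 0.011 -0.028] -0.0033
0.164 [ 0.031 -0.07 ] -0.0083
0.227 [ 0.053 -0.112] -0.0134
0.291 [ 0.077 -0.152] -0.0185
0.355 [ 0.105 -0.19 ] -0.0235
0.418 [ 0.134 -0.227] -0.0286
0.482 [ 0.166 -0.261] -0.0336
0.545 [ 0.2   -0.294] -0.0387
0.609 [ 0.236 -0.325] -0.0438
0.673 [ 0.274 -0.353] -0.0488
0.736 [ 0.313 -0.379] -0.0539
0.8 [ 0.354 -0.403] -0.059
```

No hard stop: the handle has risen 10 mm (0.059 rad) with only about 7 N and follows the hinge arc, so the guard is not caught and the catch can stay alone. I lift along the arc.

```bash
python3 -m inch '[[0,0.011,-0.028,-0.0033,0,0],[0,0.02,-0.05,-0.006,0,0],[0,0.031,-0.07,-0.0083,0,0],[0,0.042,-0.091,-0.011,0,0],[0,0.053,-0.112,-0.0134,0,0],[0,0.065,-0.132,-0.016,0,0],[0,0.077,-0.152,-0.0185,0,0],[0,0.091,-0.171,-0.021,0,0],[0,0.105,-0.19,-0.0235,0,0],[0,0.105,-0.19,-0.0235,0,0]]'
```

```text
t: 14.28
tool_pos: [0.5496, -0.1289, 0.2164]
tool_rot: [2.128, 2.159, 0.163]
force: [8.9, -0.7, -11.9]
width: 0.0104
grasp_force: 31.2
```

```bash
python3 - <<'E'
from h import *
s=r.get_state();R=cv2.Rodrigues(s['tool_rot'])[0];print(R.round(3),s['force'])
d=np.array([-.175,.05])
def h(t,tilt):
    c,S=np.cos(t),np.sin(t);p=np.array([d[0]*c+d[1]*S,-d[0]*S+d[1]*c])
    return p+.008*np.array([np.sin(tilt),-np.cos(tilt)])
t0=.355;l0=.148
for t in np.linspace(.4,.8,10):
    tl=.5*(t-.059);w=h(t,tl)-h(t0,l0);v=R.T@[w[0],0,w[1]]/.25;print(round(t,3),v.round(3),round(-(tl-l0)/6.2832,4))
E
```

```text
[[-0.014  0.989  0.15 ]
 [ 1.     0.014  0.002]
 [ 0.     0.15  -0.989]] [  8.92475364  -0.6744382  -11.87093278]
0.4 [-0.     0.024 -0.023] -0.0036
0.444 [-0.001  0.049 -0.044] -0.0071
0.489 [-0.001  0.075 -0.064] -0.0107
0.533 [-0.001  0.102 -0.083] -0.0142
0.578 [-0.002  0.13  -0.101] -0.0177
0.622 [-0.002  0.158 -0.118] -0.0213
0.667 [-0.002  0.187 -0.134] -0.0248
0.711 [-0.003  0.217 -0.148] -0.0283
0.756 [-0.003  0.248 -0.161] -0.0319
0.8 [-0.004  0.279 -0.173] -0.0354
```

```bash
python3 -m inch '[[0,0.024,-0.023,-0.0036,0,0],[-0.001,0.049,-0.044,-0.007,0,0],[-0.001,0.075,-0.064,-0.0107,0,0],[-0.001,0.102,-0.083,-0.0142,0,0],[-0.002,0.13,-0.101,-0.0177,0,0],[-0.002,0.158,-0.118,-0.0213,0,0],[-0.002,0.187,-0.134,-0.0248,0,0],[-0.003,0.217,-0.148,-0.0283,0,0],[-0.003,0.248,-0.161,-0.032,0,0],[-0.004,0.279,-0.173,-0.0354,0,0],[-0.004,0.279,-0.173,-0.0354,0,0],[-0.004,0.279,-0.173,-0.0354,0,0]]'
python3 -m inch '[[0,0,0,0,0,0],[0,0,0,0,0,0],[0,0,0,0,0,0],[0,0,0,0,0,0],[0,0,0,0,0,0],[0,0,0,0,0,0]]'
python3 - <<'E'
from h import *
s=r.get_state();print(s['tool_pos'],s['force'],s['width'],s['dq'].round(3))
p,d=get_image("scene");cv2.imwrite("pics/s2.png",cv2.resize(p[60:310,80:380],None,fx=2.3,fy=2.3,interpolation=cv2.INTER_CUBIC))
E
```

```text
t: 15.28
tool_pos: [0.6098, -0.1286, 0.2681]
tool_rot: [2.007, 2.037, 0.379]
force: [2.2, 2.3, -12.9]
width: 0.0099
grasp_force: 31.0
t: 15.78
tool_pos: [0.6106, -0.1286, 0.2686]
tool_rot: [2.006, 2.036, 0.381]
force: [4.4, 2.3, -16.5]
width: 0.0103
grasp_force: 31.3
[ 0.6105872  -0.12859311  0.26860919] [  4.35035632   2.32049623 -16.53395143] 0.010276218470809567 [-0.    -0.    -0.    -0.001 -0.     0.001  0.001]
```

View pics/s2.png

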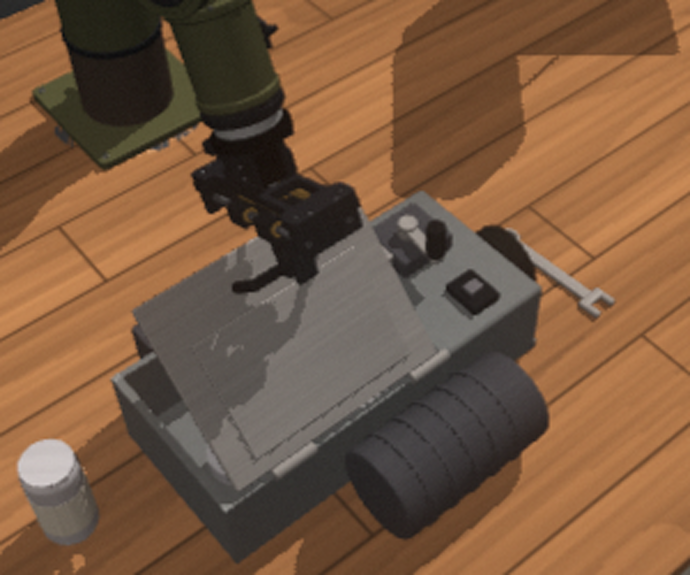

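The guard is open at about 45°, held still by its handle. The bar is back, and the can and wrench are where they were.

```bash
python3 -c "
from rig import order
print(order.hand_in())"
```

```text
the job is handed in; nothing more can be done
None
```

I wound the crank about 1.75 turns, and by the crank angle the bar is right back at about 0.025 m. The tug met no hard stop, so the guard was not caught and I left the catch alone. I handed the job in with the guard held still by its handle at about 45°; no verdict came back.

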